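Find the stamped dropper-bottle tray and push it over the dispatch line

TASK

One of the two white trays on the bench has a red disc stamped underneath: check both, first the one on the robot's left and then the one on its right, by pushing the tall panel over towards the robot with a fingertip until the tray is tipped steeply, about 60 degrees, and letting it down flat on its place again. Then push the stamped tray straight away from the robot until the whole of it is just past the yellow dispatch line, and leave the other where it stands by the metal strip. Only touch and push: never lift a tray off the bench or turn it over, and leave the bottles, jar, beaker and weight alone.

Things in the scene. Friction and masses are not known exactly. Their poses are not given: they have to be found in the camera images.
- kerb: fixed aluminium stop strip on the bench, 12 mm along x, 420 mm along y, 6 mm high. Origin: middle of its underside; x points away from the robot, square across it, y along it to the robot's left. The trays stand beyond it, one by its left half (y +105 to +150 mm), one by its right half
- line: yellow dispatch line, a flat tape 20 mm wide (x) and 520 mm long (y) on the bench, parallel to the strip, beyond the trays, under 1 mm thick. Origin: its middle; x points across it, away from the robot
- tray_a: empty white dropper-bottle tray, loose, 0.25-0.5 kg, twin of the other, on either side. 110 mm (x) by 120 mm (y); grey insert inside, 22 mm high; low walls 30 mm high on three sides; towards the robot an upright panel 110 mm tall, 120 mm wide, 6 mm thick, outer face at x = -47 mm, inner at -41, 8 mm in from the floor's edge. Origin: centre of the underside. Starts flat, square to the strip, 1 to 5 mm beyond it
- tray_b: empty white dropper-bottle tray, loose, 0.25-0.5 kg, twin of the other, on either side. 110 mm (x) by 120 mm (y); grey insert inside, 22 mm high; low walls 30 mm high on three sides; towards the robot an upright panel 110 mm tall, 120 mm wide, 6 mm thick, outer face at x = -47 mm, inner at -41, 8 mm in from the floor's edge. Origin: centre of the underside. Starts flat, square to the strip, 1 to 5 mm beyond it
- tray_a_edge (a point): middle of tray_a's lower edge on the robot's side, (-55, 0, 0) mm in the tray's frame. The tray tips about this edge, which the strip keeps from sliding, when the top of the panel's inner face is pushed towards the robot (2 to 5 N); it leans back on the finger and comes down as the finger returns, if tilted less than 70 degrees; past about 75 it topples
- tray_b_edge (a point): middle of tray_b's lower edge on the robot's side, (-55, 0, 0) mm in the tray's frame. The tray tips about this edge, which the strip keeps from sliding, when the top of the panel's inner face is pushed towards the robot (2 to 5 N); it leans back on the finger and comes down as the finger returns, if tilted less than 70 degrees; past about 75 it topples
- stamp (a point): the stamp, a solid red disc 92 mm across at the middle of the underside of one of the two trays: this point is at the origin of the stamped tray; in a picture it shows only while that tray is tipped, facing away from the robot. The other tray's underside is plain white
- dropper: small amber dropper bottle with a red rubber bulb, 34 mm across, 75 mm tall, standing between the two trays. Origin: centre of its underside. To be left alone
- beaker: clear glass beaker, 68 mm across, 85 mm tall, standing outside the left tray. Origin: centre of its underside. To be left alone
- wash_bottle: white bottle with a blue label, 60 mm across, 160 mm tall, standing outside the right tray. Origin: centre of its underside. To be left alone
- jar: low amber jar with black lid, 54 mm across, 55 mm tall, standing on the robot's side of the strip, between the trays. Origin: centre of its underside. To be left alone
- weight: brass cylinder weight, 32 mm across, 30 mm tall, on the bench to the left. Origin: centre of its underside. To be left alone
- reagent: clear bottle with blue cap, 52 mm across, 110 mm tall, on the bench to the right. Origin: centre of its underside. To be left alone
Things that resemble listed ones, but are neither listed nor needed, are in the scene too. Leave any brown or purple look-alike of the tray_b alone. What is shaped like the tray_a but black is not meant.

How it is judged:
On the way, in this order (a step that is already met when the one before it is completed fails the run):
1. the left tray is tipped by at least 50 degrees (((y of tray_a_edge in the frame of kerb above 0 m and angle between tray_a's own z axis and vertical above 0.87 rad) or (y of tray_b_edge in the frame of kerb above 0 m and angle between tray_b's own z axis and vertical above 0.87 rad))), for 0.2 s.
2. the left tray is flat again (((y of tray_a_edge in the frame of kerb above 0 m and angle between tray_a's own z axis and vertical below 0.06 rad) or (y of tray_b_edge in the frame of kerb above 0 m and angle between tray_b's own z axis and vertical below 0.06 rad))), for 0.1 s.
3. the right tray is tipped by at least 50 degrees (((y of tray_a_edge in the frame of kerb below 0 m and angle between tray_a's own z axis and vertical above 0.87 rad) or (y of tray_b_edge in the frame of kerb below 0 m and angle between tray_b's own z axis and vertical above 0.87 rad))), for 0.2 s.
4. the right tray is flat again (((y of tray_a_edge in the frame of kerb below 0 m and angle between tray_a's own z axis and vertical below 0.06 rad) or (y of tray_b_edge in the frame of kerb below 0 m and angle between tray_b's own z axis and vertical below 0.06 rad))), for 0.1 s.
At the end, for the whole second after the job is handed in: The stamped tray lies flat and at rest with the middle of its near edge 6 to 60 mm beyond the middle of the yellow line (the tape ends at 10 mm; 4 mm grace), between the line's ends and within 17 degrees of square to it; the other tray lies flat and at rest within 30 mm of where it started (x of tray_a_edge in the frame of line between 0.006 and 0.06 m and y of tray_a_edge in the frame of line between -0.25 and 0.25 m and angle between the x axis of tray_a and the x axis of line, either way round below 0.3 rad and distance of tray_b from where it was at the start of the episode below 0.03 m and angle between each of tray_a, tray_b's own z axis and vertical below 0.06 rad and linear speed of each of tray_a, tray_b below 0.02 m/s and height (world z) of each of tray_a_edge, tray_b_edge below 0.006 m); the robot touches nothing.
It fails at once if a bystander (bottle, jar, beaker, weight) is shifted more than 25 mm (distance of any of dropper, beaker, wash_bottle, jar, weight, reagent from where it was at the start of the episode above 0.025 m).
It fails at once if a bystander is knocked over (angle between any of dropper, beaker, wash_bottle, jar, weight, reagent's own z axis and vertical above 0.5 rad).
It fails at once if a tray is lifted: its lower edge on the robot's side is more than 30 mm above the bench (height (world z) of any of tray_a_edge, tray_b_edge above 0.03 m).
It fails at once if a tray is turned over (tilted more than 83 degrees) (angle between any of tray_a, tray_b's own z axis and vertical above 1.45 rad).
It also fails if it takes over 72 s, if anything falls off the work surface, if the arm or the gripper's body presses on something with over 40 N, if the wrist force passes 120 N, or if a joint passes its speed limit or range.

ROBOT

A 6-joint arm with a two-finger parallel gripper is mounted at the origin on the work surface. World frame = base frame: x ahead of the robot, y to its left, z up, the work surface at z = 0. Lengths are in m, angles in rad, forces in N, time in s.
With the tool pointing down it reaches from about 0.425 to 0.95 m from the base axis. Payload 3.5 kg.
Tool frame: the origin (TCP) lies on the centre line of the jaws, within the pads' length; the fingertips stand 14 mm ahead of it and the grasp point (between the pads) lies 5 mm behind it (tips_ahead is the distance from the TCP to the fingertips, in m); y points along the fingers, z is the direction in which the jaws open and shut, and the axes are right-handed (so a half turn about y gives the same grasp; the last joint's range is limited). The gripper opens to 85 mm and grips with 20 to 120 N. Pads are 22 mm wide; open, the fingers measure 114 mm over their backs; the gripper's body (76 mm by 85 mm) begins 54 mm behind the grasp point. The pads swing forward as they close: fully open they stand 13 mm farther back than shut.
Start: joints at [1.059, 0.286, 1.577, -0, 1.279, -0.15], TCP at [0.239, 0.631, 0.245] pointing down, gripper open.
Joint ranges: [-2.77, 2.77], [-0.9, 2.22], [0.21, 2.48], [-1.53, 4.67], [0.24, 2.81], [-2.84, 2.84]. Speed limits (rad/s): [2.79, 2.79, 3.14, 3.14, 3.14, 3.14].

INTERFACE

Orientations are given as a unit quaternion [x, y, z, w].
In Python, from plant import get_state, read_camera, sign_off, tips_ahead gives the robot as it stands.
- The arm moves only by the tool send_rows, never from a script. Its argument "plan" is a list of rows, each a list of 2 entries, a list of its own where there are three numbers: the shift along the tool's x, y, z in units of 12 cm (1.0 is 12 cm), then the turn, a rotation vector about the tool's x, y, z in units of 360 degrees (1.0 is 360 degrees). In form: [[[tx, ty, tz], [rx, ry, rz]], ...]. A call has 1 to 12 rows; each row shifts and turns the commanded pose from where the row before left it, along the tool's axes as they then stand; what a row does not reach is not made up. A row lasts 1/10 s, in which the tool goes at most 50 mm and 8.59 degrees, less where a joint would pass 70% of its speed; a pose out of reach is approached as far as the arm can. A call with a number of a shift or a turn outside -1 to 1 is refused whole. A call with a gripper value outside its range is refused whole. "gripper" is the closure, from 0 (fully open) to 1 (shut), set as the call begins (left out, the last holds). The fingers move at their own pace and stop on an object; "grip_force" is the grip in N (left out, the last holds). Time passes only in rows, so rows that do not move let the fingers close. It gives the time, the measured TCP pose, the force and the opening at its end, in the units of the state.
- get_state(): the state, without advancing time (a new reading comes with each control period).
- read_camera(name): name is "scene" or "top" or "wrist"; returns a dict with "img" (420x560x3 uint8, blue, green, red), "fx", "fy", "cx", "cy" (pixels), "world_from_camera" (4x4, takes a point from camera to world coordinates); the wrist camera has in their place "mount" (4x4, takes a point from camera to tool coordinates, whose origin is the TCP and whose axes are the tool frame's). Camera axes: x right, y down, z forward; pixel columns grow to the right and rows downward; lengths in m; the calibration is good to about 2 mm. A picture is of the moment at which its call begins: read the wrist's pose just before it. There is no depth.
- sign_off(): hands the job in, once; it reports no verdict.
The state is a dict: "time": time; "qpos": joint angles; "dq": joint speeds; "joint_efforts": joint torques, N m; "eef_pos": TCP position; "tcp_rot": TCP orientation; "contact_force": force on the tool from outside, world axes, zero at the start; "wrist_torque": the same for the moment, N m; "opening": opening from 0.0 (shut) to 1.0 (fully open).
Only numpy, scipy, OpenCV 4.12 (cv2) and the standard library are available. Lean on these libraries where they do the work, as an engineer would, in place of code of your own. Each camera call takes 0.05 s, during which the arm holds its last target. There are 200 camera calls.

## Working session

There is one attempt and no reset: what is moved stays moved. The work goes in short steps, Python scripts to look and compute and a tool call to move; the robot and the scene stay as the last step left them, time stands still between calls to the robot, and variables do not carry over. Pictures are saved under pics/ and viewed, about 8 in all and at most 12, crops included, and the job is handed in when it is done.

Besides the shell and the picture viewer there is one more tool, called after "Emit:" by a JSON object that holds its "method" and its "body", one argument or row to a line. send_rows: Moves the arm, as the interface text tells. Its arguments: {"type":"object","properties":{"plan":{"type":"array"},"gripper":{"type":"number"},"grip_force":{"type":"number"}},"required":["plan"]}

```bash
mkdir -p pics; ls; python3 - <<'E'
from plant import *
import cv2, numpy as np
s=get_state(); print(s, tips_ahead)
for n in("scene","top"):
    c=read_camera(n); cv2.imwrite(f"pics/{n}0.png",c["img"]); print(n,c["fx"],c["fy"],c["cx"],c["cy"],np.round(c["world_from_camera"],4).tolist())
E
```

```text
pics
{'time': 0.0, 'qpos': array([ 1.05898268e+00,  2.87203666e-01,  1.57820037e+00, -2.05306376e-06,
        1.27861206e+00, -1.50002266e-01]), 'dq': array([-0.00019594,  0.00061321,  0.0001064 , -0.00084256,  0.00026353,
       -0.00135326]), 'joint_efforts': array([-5.05330058e-05, -4.05976331e+01, -2.92627734e+01, -9.83201062e-05,
        5.88420429e-03,  5.20840501e-06]), 'eef_pos': array([0.23858776, 0.63074681, 0.24390916]), 'tcp_rot': array([ 0.69637769, -0.12750047,  0.12694502, -0.69475658]), 'contact_force': array([0.30443394, 0.1428265 , 0.39102206]), 'wrist_torque': array([-0.02949371, -0.02813859,  0.06347969]), 'opening': 1.0014840894890125} 0.014
scene 545.089955644858 545.089955644858 285.5640093737778 208.85170091125298 [[-0.8308, 0.4029, -0.384, 0.9813], [0.5565, 0.5841, -0.5909, 0.732], [-0.0138, -0.7046, -0.7095, 0.8996], [0.0, 0.0, 0.0, 1.0]]
top 476.930703962738 476.930703962738 275.55403656257175 223.04735212887368 [[0.0221, -0.9947, 0.1009, 0.3937], [-0.9996, -0.0205, 0.0174, 0.0258], [-0.0153, -0.1012, -0.9947, 1.2617], [0.0, 0.0, 0.0, 1.0]]
```

View pics/scene0.png

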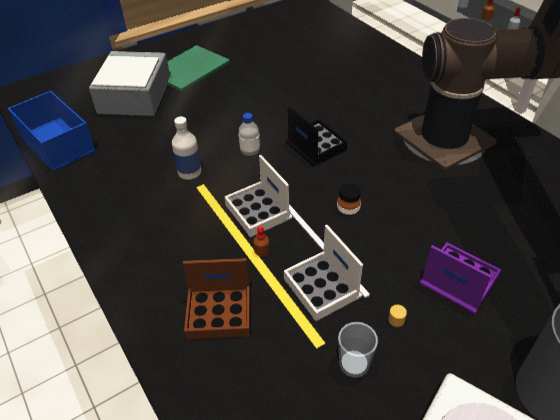

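View pics/top0.png

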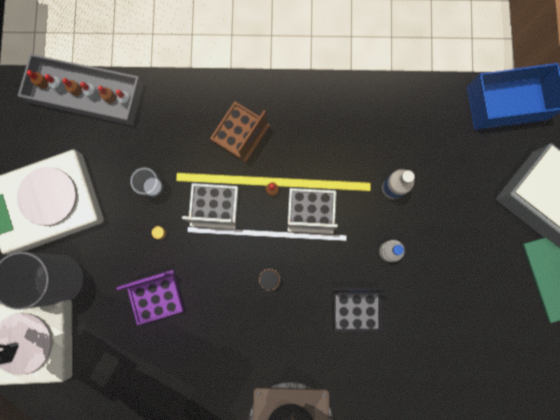

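The scene view shows white trays at about (257,205) and (322,280). Look-alikes are brown (217,300), purple (460,275) and black (317,138). In the top view the white trays are at (213,203) on the robot's left and (312,208) on its right, with the kerb at rows 230–238 and the line at rows 178–187. The brown tray at (240,130) sits just past the line, in front of the left tray. I'll measure next.

```bash
cat > h.py <<'E'
from plant import *
import cv2, numpy as np
from scipy.spatial.transform import Rotation as R
def cam(n):
    c=read_camera(n); return c
def w(c,u,v,z=0.):
    T=c["world_from_camera"]; d=T[:3,:3]@np.array([(u-c["cx"])/c["fx"],(v-c["cy"])/c["fy"],1]); o=T[:3,3]
    return (o+d*(z-o[2])/d[2])
def px(c,p):
    T=c["world_from_camera"]; q=T[:3,:3].T@(np.array(p)-T[:3,3]); return c["fx"]*q[0]/q[2]+c["cx"],c["fy"]*q[1]/q[2]+c["cy"]
E
python3 - <<'E'
from h import *
c=cam("top"); im=c["img"]; hsv=cv2.cvtColor(im,cv2.COLOR_BGR2HSV)
m=cv2.inRange(hsv,(22,120,120),(35,255,255)); m[:, :170]=0
p=cv2.findNonZero(m); r=cv2.minAreaRect(p); b=cv2.boxPoints(r)
print("line",[w(c,*q)[:2].round(4).tolist() for q in b], w(c,*r[0]).round(4), r[1])
s=get_state(); print(R.from_quat(s["tcp_rot"]).as_matrix().round(3))
cr=cv2.resize(im[120:250,170:370],None,fx=4,fy=4,interpolation=cv2.INTER_CUBIC); cv2.imwrite("pics/crop1.png",cr)
E
```

```text
line [[0.6305, 0.3194], [0.6546, 0.3192], [0.6371, -0.2032], [0.6131, -0.2021]] [0.6338 0.0572 0.    ] (194.51730346679688, 8.84353256225586)
[[ 0.935 -0.001  0.354]
 [-0.354 -0.002  0.935]
 [-0.    -1.    -0.002]]
```

View pics/crop1.png

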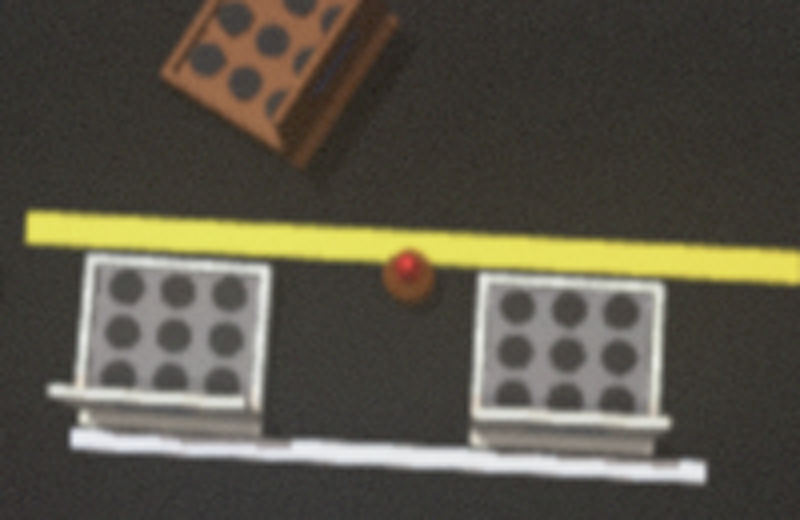

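```bash
python3 - <<'E'
from h import *
c=cam("top")
W=lambda X,Y,z=0:w(c,170+(X+.5)/4-.5,120+(Y+.5)/4-.5,z)
P={"kerbL":(71,440,.006),"kerbR":(706,473,.006),"LfarL":(88,254,.03),"LfarR":(272,264,.03),"RfarL":(478,271,.03),"RfarR":(664,283,.03),
"LnearL":(78,420,.003),"LnearR":(262,435,.003),"RnearL":(470,445,.003),"RnearR":(655,455,.003),
"LpanL":(48,386,.11),"LpanR":(246,398,.11),"RpanL":(475,407,.11),"RpanR":(670,418,.11),
"brown_c1":(300,168,0),"brown_c2":(163,72,.03),"brown_far":(397,15,.11),"dropper":(409,272,.03)}
W_={k:W(*v) for k,v in P.items()}
for k,v in W_.items(): print(k,v.round(4))
a=-.0335; ex=np.array([np.cos(a),np.sin(a)]); ey=np.array([-ex[1],ex[0]])
k0=((W_["kerbL"]+W_["kerbR"])/2)[:2]
print("k0",k0)
for k,v in W_.items(): d=v[:2]-k0; print(k,"kerb frame",(d@ex).round(4),(d@ey).round(4))
l=np.array([.6338,.0572])-k0; print("line",l@ex,l@ey)
E
```

```text
kerbL [0.4987 0.2811 0.006 ]
kerbR [ 0.4856 -0.1389  0.006 ]
LfarL [0.6194 0.27   0.03  ]
LfarR [0.6151 0.1489 0.03  ]
RfarL [0.6131 0.0139 0.03  ]
RfarR [ 0.6075 -0.1075  0.03  ]
LnearL [0.5124 0.2776 0.003 ]
LnearR [0.5049 0.1548 0.003 ]
RnearL [0.5011 0.0167 0.003 ]
RnearR [ 0.4971 -0.1056  0.003 ]
LpanL [0.5227 0.2754 0.11  ]
LpanR [0.5178 0.1543 0.11  ]
RpanL [0.5152 0.0149 0.11  ]
RpanR [ 0.5109 -0.1032  0.11  ]
brown_c1 [0.6864 0.135  0.    ]
brown_c2 [0.7425 0.2251 0.03  ]
brown_far [0.7586 0.068  0.11  ]
dropper [0.6115 0.059  0.03  ]
k0 [0.49215831 0.07111758]
kerbL kerb frame -0.0005 0.2101
kerbR kerb frame 0.0005 -0.2101
LfarL kerb frame 0.1205 0.2031
LfarR kerb frame 0.1203 0.0819
RfarL kerb frame 0.1228 -0.0531
RfarR kerb frame 0.1213 -0.1746
LnearL kerb frame 0.0133 0.207
LnearR kerb frame 0.0099 0.084
RnearL kerb frame 0.0108 -0.0541
RnearR kerb frame 0.0108 -0.1764
LpanL kerb frame 0.0237 0.2052
LpanR kerb frame 0.0229 0.084
RpanL kerb frame 0.0249 -0.0554
RpanR kerb frame 0.0246 -0.1736
brown_c1 kerb frame 0.192 0.0703
brown_c2 kerb frame 0.2451 0.1623
brown_far kerb frame 0.2664 0.0058
dropper kerb frame 0.1197 -0.0081
line 0.14202837110910782 -0.009165660857689896
```

Sizes check out: the kerb measures 0.420 m and each tray 0.121 m wide. In the kerb frame, the left tray's edge is at x = 10 mm, y = +143 mm. The right tray's edge is at x = 11.5 mm, y = −114 mm. The line is at x = 142 mm. I'll shut the gripper, square the tool to the kerb and move over the left tray.

Emit:
{"method": "send_rows", "body": {
  "plan": [
    [[0, 0, 0], [0, -0.0174, 0]],
    [[0, 0, 0], [0, -0.0174, 0]],
    [[0, 0, 0], [0, -0.0174, 0]],
    [[0.22, 0, -0.28], [0, 0, 0]],
    [[0.22, 0, -0.28], [0, 0, 0]],
    [[0.22, 0, -0.28], [0, 0, 0]],
    [[0.22, 0, -0.28], [0, 0, 0]],
    [[0.22, 0, -0.28], [0, 0, 0]],
    [[0.22, 0, -0.28], [0, 0, 0]],
    [[0.22, 0, -0.28], [0, 0, 0]],
    [[0.22, 0, -0.28], [0, 0, 0]],
    [[0.22, 0, -0.28], [0, 0, 0]]
  ],
  "gripper": 1
}}

```text
time: 1.4
eef_pos: [0.4668, 0.3195, 0.2453]
tcp_rot: [-0.707, 0.012, -0.012, 0.707]
contact_force: [0.1, -0.1, 0.3]
opening: -0.002
```

```bash
cat >> h.py <<'E'
a=-.0335; ex=np.array([np.cos(a),np.sin(a),0]); ey=np.array([-ex[1],ex[0],0]); k0=np.array([.4922,.0711,0])
def st():
    s=get_state(); M=R.from_quat(s["tcp_rot"]).as_matrix(); d=s["eef_pos"]-k0
    print("t",round(s["time"],2),"kx ky z",(d@ex).round(4),(d@ey).round(4),d[2].round(4),"F(k)",[round(float(s["contact_force"]@e),2) for e in (ex,ey,(0,0,1))],"open",round(s["opening"],3))
    print("toolx in k",(M[:,0]@ex).round(4),(M[:,0]@ey).round(4),M[2,0].round(4),"tooly",M[:,1].round(3))
E
python3 -c "from h import *; st()"
```

```text
t 1.4 kx ky z -0.0337 0.2474 0.2453 F(k) [0.15, -0.13, 0.27] open -0.002
toolx in k 1.0 -0.0003 0.0001 tooly [ 0.  0. -1.]
```

Emit:
{"method": "send_rows", "body": {
  "plan": [
    [[0.148, 0, -0.173], [0, 0, 0]],
    [[0.148, 0, -0.173], [0, 0, 0]],
    [[0.148, 0, -0.173], [0, 0, 0]],
    [[0.148, 0, -0.173], [0, 0, 0]],
    [[0.148, 0, -0.173], [0, 0, 0]],
    [[0, 0.16, 0], [0, 0, 0]],
    [[0, 0.16, 0], [0, 0, 0]],
    [[0, 0.16, 0], [0, 0, 0]],
    [[0, 0.16, 0], [0, 0, 0]],
    [[0, 0.16, 0], [0, 0, 0]],
    [[0, 0.16, 0], [0, 0, 0]],
    [[0, 0.16, 0], [0, 0, 0]]
  ]
}}

```text
time: 2.6
eef_pos: [0.5512, 0.2143, 0.11]
tcp_rot: [0.707, -0.012, 0.012, -0.707]
contact_force: [-0.0, -0.0, -0.3]
opening: -0.002
```

```bash
python3 - <<'E'
from h import *
st(); c=cam("scene"); cv2.imwrite("pics/s1.png",c["img"])
# path table: tcp kx,z for tilt th, contact hc=.095, finger half .011
for th in (0,10,20,30,40,50,60,64):
    t=np.radians(th); h=.095
    print(th, round(.010+.014*np.cos(t)-h*np.sin(t)+.011,4), round(.014*np.sin(t)+h*np.cos(t)+.014,4))
cv2.imwrite("pics/s1.png",cv2.resize(c["img"][180:400,200:450],None,fx=3,fy=2.7))
E
```

```text
t 2.6 kx ky z 0.0541 0.1451 0.11 F(k) [-0.0, -0.03, -0.28] open -0.002
toolx in k 1.0 -0.0003 -0.0003 tooly [-0. -0. -1.]
0 0.035 0.109
10 0.0183 0.11
20 0.0017 0.1081
30 -0.0144 0.1033
40 -0.0293 0.0958
50 -0.0428 0.0858
60 -0.0543 0.0736
64 -0.0582 0.0682
```

View pics/s1.png

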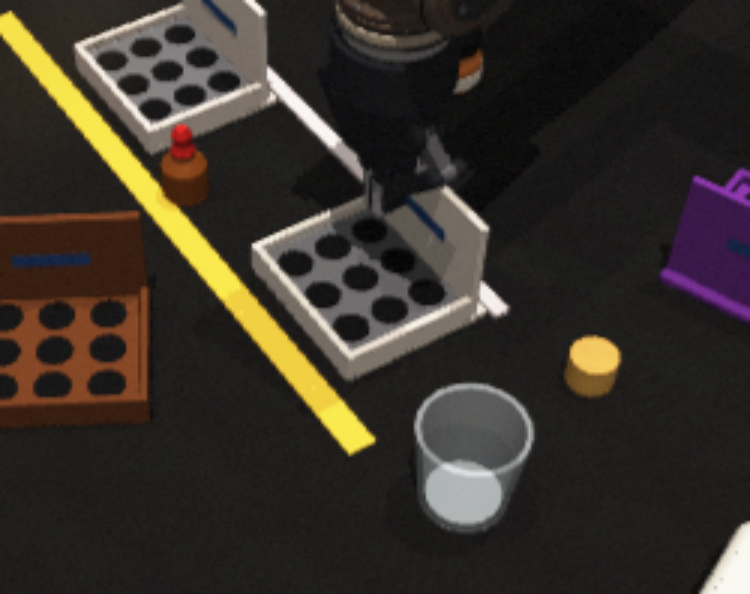

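The scene crop shows the shut fingertip beyond the left tray's panel, near its top at (380,190), with nothing else close by. I'll push gently.

Emit:
{"method": "send_rows", "body": {
  "plan": [
    [[-0.05, 0, 0], [0, 0, 0]],
    [[-0.05, 0, 0], [0, 0, 0]],
    [[-0.05, 0, 0], [0, 0, 0]],
    [[-0.032, 0, 0], [0, 0, 0]],
    [[-0.032, 0, 0], [0, 0, 0]],
    [[-0.032, 0, 0], [0, 0, 0]],
    [[-0.032, 0, 0], [0, 0, 0]],
    [[-0.032, 0, 0], [0, 0, 0]],
    [[-0.032, 0.005, 0], [0, 0, 0]],
    [[-0.032, 0.005, 0], [0, 0, 0]],
    [[-0.032, 0.005, 0], [0, 0, 0]],
    [[-0.032, 0.005, 0], [0, 0, 0]]
  ]
}}

```text
time: 3.85
eef_pos: [0.4984, 0.2161, 0.1084]
tcp_rot: [-0.707, 0.012, -0.012, 0.707]
contact_force: [1.4, 1.3, 0.6]
opening: 0.001
```

```bash
python3 - <<'E'
from h import *
st(); c=cam("scene"); cv2.imwrite("pics/s2.png",cv2.resize(c["img"][180:400,200:450],None,fx=3,fy=2.7))
E
```

```text
t 3.85 kx ky z 0.0014 0.1451 0.1084 F(k) [1.35, 1.38, 0.62] open 0.001
toolx in k 1.0 -0.0004 -0.0003 tooly [-0.  0. -1.]
```

View pics/s2.png

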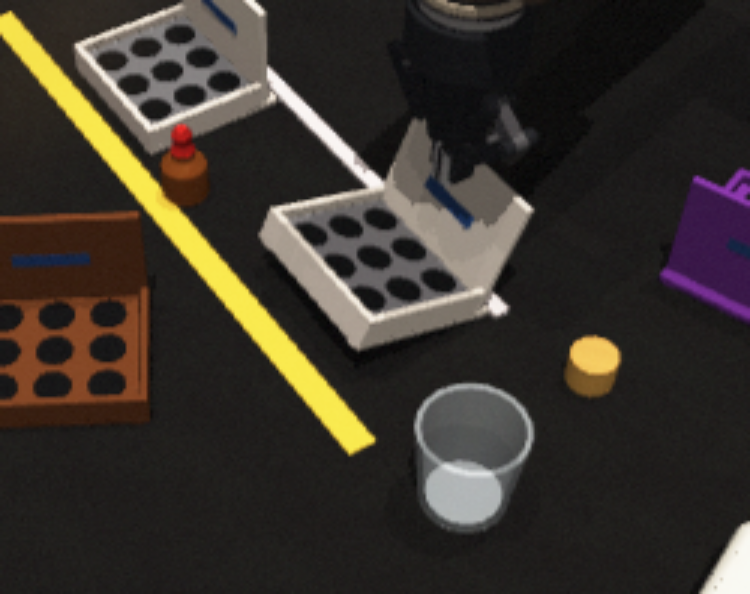

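The crop shows the left tray tipped about 20 degrees about its near edge, as planned (far corner at (265,235)). I'll follow the arc to about 60 degrees.

Emit:
{"method": "send_rows", "body": {
  "plan": [
    [[-0.044, 0.014, 0], [0, 0, 0]],
    [[-0.044, 0.014, 0], [0, 0, 0]],
    [[-0.044, 0.014, 0], [0, 0, 0]],
    [[-0.041, 0.021, 0], [0, 0, 0]],
    [[-0.041, 0.021, 0], [0, 0, 0]],
    [[-0.041, 0.021, 0], [0, 0, 0]],
    [[-0.037, 0.028, 0], [0, 0, 0]],
    [[-0.037, 0.028, 0], [0, 0, 0]],
    [[-0.037, 0.028, 0], [0, 0, 0]],
    [[-0.032, 0.034, 0], [0, 0, 0]],
    [[-0.032, 0.034, 0], [0, 0, 0]],
    [[-0.032, 0.034, 0], [0, 0, 0]]
  ]
}}

```text
time: 5.1
eef_pos: [0.4431, 0.218, 0.0732]
tcp_rot: [0.707, -0.012, 0.012, -0.707]
contact_force: [1.1, 0.2, 0.6]
opening: 0.0
```

Emit:
{"method": "send_rows", "body": {
  "plan": [
    [[0, 0, 0], [0, 0, 0]],
    [[0, 0, 0], [0, 0, 0]],
    [[0, 0, 0], [0, 0, 0]]
  ]
}}

```text
time: 5.4
eef_pos: [0.4436, 0.218, 0.0738]
tcp_rot: [0.707, -0.012, 0.012, -0.707]
contact_force: [-0.0, 0.5, 1.2]
opening: -0.002
```

```bash
python3 - <<'E'
from h import *
st(); c=cam("scene"); 
hsv=cv2.cvtColor(c["img"],cv2.COLOR_BGR2HSV)[180:400,200:450]
m=cv2.inRange(hsv,(0,150,90),(6,255,255))|cv2.inRange(hsv,(174,150,90),(180,255,255)); n,l,s,ce=cv2.connectedComponentsWithStats(m)
print([(q[4],p.round().tolist()) for q,p in zip(s[1:],ce[1:]) if q[4]>8])
cv2.imwrite("pics/s3.png",cv2.resize(c["img"][180:400,200:450],None,fx=3,fy=2.7))
E
```

```text
t 5.4 kx ky z -0.0535 0.1451 0.0738 F(k) [-0.06, 0.54, 1.16] open -0.002
toolx in k 1.0 -0.0003 0.0 tooly [ 0. -0. -1.]
[(np.int32(78), [60.0, 52.0])]
```

View pics/s3.png

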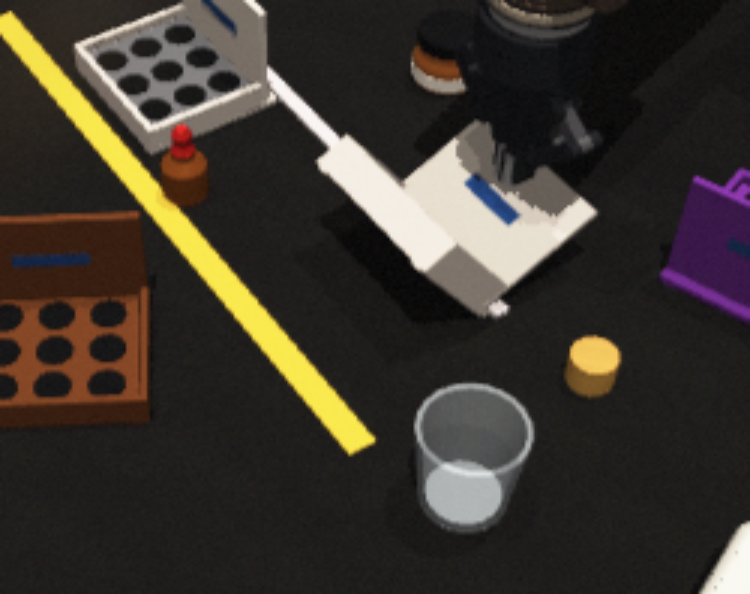

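The left tray is steeply tipped, with its far wall between (320,160) and (458,243). The scene camera is nearly edge-on to the underside at this angle. I'll fit the tilt and check the wrist camera mount.

```bash
python3 - <<'E'
from h import *
c=cam("scene"); e=np.array([.0105,.143])
def P(th,l,y,z):
    t=np.radians(th); p=k0+(e[0]+l*np.cos(t)-z*np.sin(t))*ex+(e[1]+y)*ey+np.array([0,0,l*np.sin(t)+z*np.cos(t)])
    u,v=px(c,p); return [round((u-200)*3),round((v-180)*2.7)]
for th in (0,52,56,60,64,66,68,70): print(th,"botL,botR,topL,topR,panL,panR",[P(th,*q) for q in ((.11,.06,0),(.11,-.06,0),(.11,.06,.03),(.11,-.06,.03),(.008,.06,.11),(.008,-.06,.11))], "disc",[P(th,.055,0,0),P(th,.101,0,0),P(th,.009,0,0)])
m=read_camera("wrist"); print(np.round(m["mount"],3).tolist())
E
```

```text
0 botL,botR,topL,topR,panL,panR [[344, 384], [246, 270], [345, 360], [245, 245], [485, 226], [374, 119]] disc [[362, 292], [305, 319], [417, 266]]
52 botL,botR,topL,topR,panL,panR [[404, 284], [298, 172], [437, 253], [328, 143], [590, 205], [478, 105]] disc [[390, 244], [356, 230], [422, 258]]
56 botL,botR,topL,topR,panL,panR [[413, 276], [306, 165], [448, 246], [338, 136], [595, 208], [483, 108]] disc [[394, 241], [364, 222], [422, 258]]
60 botL,botR,topL,topR,panL,panR [[422, 269], [314, 158], [458, 239], [348, 130], [599, 211], [487, 111]] disc [[398, 237], [372, 216], [423, 257]]
64 botL,botR,topL,topR,panL,panR [[431, 261], [323, 151], [468, 232], [358, 124], [602, 214], [491, 114]] disc [[402, 234], [380, 209], [424, 257]]
66 botL,botR,topL,topR,panL,panR [[436, 257], [328, 147], [473, 229], [363, 121], [604, 216], [493, 116]] disc [[405, 232], [384, 206], [424, 256]]
68 botL,botR,topL,topR,panL,panR [[441, 254], [332, 144], [479, 226], [367, 118], [605, 218], [495, 119]] disc [[407, 230], [388, 203], [424, 256]]
70 botL,botR,topL,topR,panL,panR [[446, 250], [337, 141], [484, 223], [372, 116], [606, 220], [496, 121]] disc [[409, 229], [393, 200], [425, 256]]
[[-0.0, 0.955, 0.296, -0.075], [-0.0, -0.296, 0.955, -0.13], [1.0, 0.0, 0.0, 0.0], [0.0, 0.0, 0.0, 1.0]]
```

The fit gives about 59°, with the underside almost exactly edge-on. I'll go to about 67°, which is below the 70° limit, so the scene camera sees the underside.

Emit:
{"method": "send_rows", "body": {
  "plan": [
    [[-0.015, 0.021, 0], [0, 0, 0]],
    [[-0.015, 0.021, 0], [0, 0, 0]],
    [[-0.015, 0.021, 0], [0, 0, 0]],
    [[-0.015, 0.021, 0], [0, 0, 0]],
    [[0, 0, 0], [0, 0, 0]],
    [[0, 0, 0], [0, 0, 0]]
  ]
}}

```text
time: 6.15
eef_pos: [0.4359, 0.2181, 0.0633]
tcp_rot: [0.707, -0.012, 0.012, -0.707]
contact_force: [0.3, 0.1, -0.2]
opening: -0.004
```

```bash
python3 - <<'E'
from h import *
st(); c=cam("scene"); 
hsv=cv2.cvtColor(c["img"],cv2.COLOR_BGR2HSV)[180:400,200:450]
m=cv2.inRange(hsv,(0,110,40),(8,255,255))|cv2.inRange(hsv,(172,110,40),(180,255,255)); n,l,s,ce=cv2.connectedComponentsWithStats(m)
print([(q[4],p.round().tolist()) for q,p in zip(s[1:],ce[1:]) if q[4]>3])
cv2.imwrite("pics/s4.png",cv2.resize(c["img"][210:300,290:410],None,fx=6,fy=6,interpolation=cv2.INTER_CUBIC))
E
```

```text
t 6.15 kx ky z -0.0612 0.1451 0.0633 F(k) [0.33, 0.08, -0.16] open -0.004
toolx in k 1.0 -0.0002 -0.0009 tooly [-0.001 -0.    -1.   ]
[(np.int32(89), [60.0, 53.0]), (np.int32(5), [29.0, 97.0]), (np.int32(7), [8.0, 99.0])]
```

View pics/s4.png

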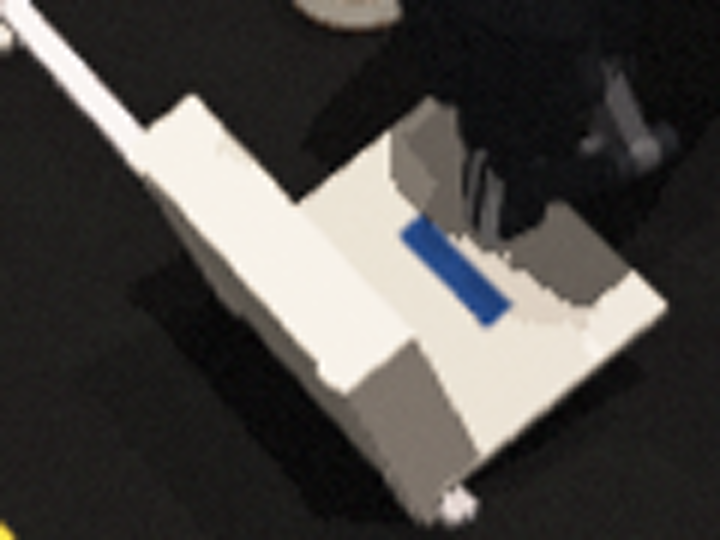

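The underside shows as a thin strip running from (145,175) to (420,520). It is plain grey-white with no red, so the left tray looks unstamped. I'll let it down along the same arc.

Emit:
{"method": "send_rows", "body": {
  "plan": [
    [[0.03, -0.042, 0], [0, 0, 0]],
    [[0.03, -0.042, 0], [0, 0, 0]],
    [[0.032, -0.034, 0], [0, 0, 0]],
    [[0.032, -0.034, 0], [0, 0, 0]],
    [[0.032, -0.034, 0], [0, 0, 0]],
    [[0.037, -0.028, 0], [0, 0, 0]],
    [[0.037, -0.028, 0], [0, 0, 0]],
    [[0.037, -0.028, 0], [0, 0, 0]],
    [[0.041, -0.021, 0], [0, 0, 0]],
    [[0.041, -0.021, 0], [0, 0, 0]],
    [[0.041, -0.021, 0], [0, 0, 0]],
    [[0.044, -0.014, 0], [0, 0, 0]]
  ]
}}

```text
time: 7.4
eef_pos: [0.4888, 0.2164, 0.1054]
tcp_rot: [-0.707, 0.012, -0.012, 0.707]
contact_force: [1.0, 0.0, 0.8]
opening: -0.003
```

Emit:
{"method": "send_rows", "body": {
  "plan": [
    [[0.044, -0.014, 0], [0, 0, 0]],
    [[0.044, -0.014, 0], [0, 0, 0]],
    [[0.032, -0.005, 0], [0, 0, 0]],
    [[0.032, -0.005, 0], [0, 0, 0]],
    [[0.032, -0.005, 0], [0, 0, 0]],
    [[0.032, 0, 0], [0, 0, 0]],
    [[0.03, 0, 0], [0, 0, 0]],
    [[0.025, 0, 0], [0, 0, 0]],
    [[0.025, 0, 0], [0, 0, 0]],
    [[0.025, 0, 0], [0, 0, 0]],
    [[0.025, 0, 0], [0, 0, 0]],
    [[0.025, 0, 0], [0, 0, 0]]
  ]
}}

```text
time: 8.6
eef_pos: [0.5327, 0.2149, 0.11]
tcp_rot: [-0.707, 0.012, -0.012, 0.707]
contact_force: [1.6, 0.2, -0.2]
opening: 0.001
```

Emit:
{"method": "send_rows", "body": {
  "plan": [
    [[0.08, 0, 0], [0, 0, 0]],
    [[0.08, 0, 0], [0, 0, 0]],
    [[0, 0, 0], [0, 0, 0]],
    [[0, -0.2, 0], [0, 0, 0]],
    [[0, -0.2, 0], [0, 0, 0]],
    [[0, -0.2, 0], [0, 0, 0]],
    [[0, -0.2, 0], [0, 0, 0]],
    [[0, -0.2, 0], [0, 0, 0]],
    [[0, 0, 0], [0, 0, 0]]
  ]
}}

```text
time: 9.5
eef_pos: [0.5539, 0.2148, 0.2346]
tcp_rot: [-0.706, 0.009, -0.014, 0.708]
contact_force: [1.0, 0.5, 0.3]
opening: 0.002
```

```bash
python3 - <<'E'
from h import *
st(); c=cam("scene"); cv2.imwrite("pics/s5.png",cv2.resize(c["img"][180:400,200:450],None,fx=3,fy=2.7))
E
```

```text
t 9.5 kx ky z 0.0568 0.1456 0.2346 F(k) [0.95, 0.58, 0.25] open 0.002
toolx in k 1.0 -0.0002 0.0072 tooly [ 0.007  0.002 -1.   ]
```

View pics/s5.png

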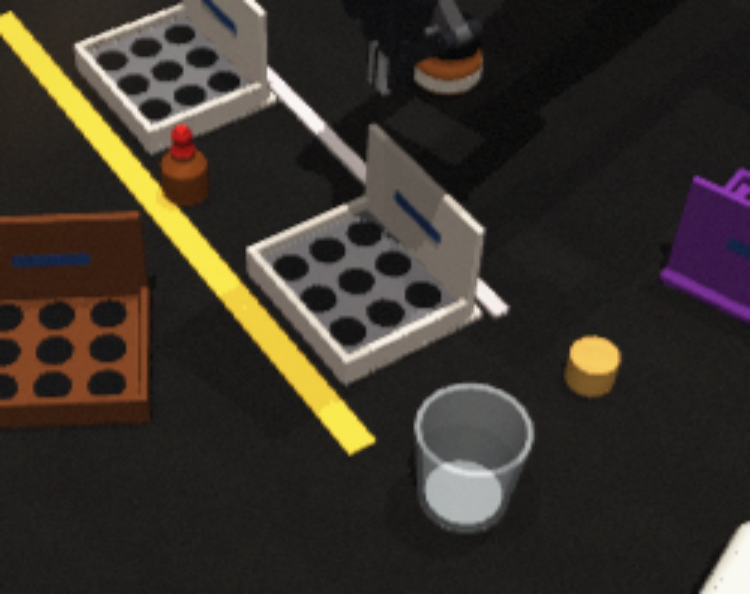

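The left tray is flat again, with its far-left corner at (345,380), about 3 px from where it started. Moving to the right tray.

Emit:
{"method": "send_rows", "body": {
  "plan": [
    [[0, 0, -0.27], [0, 0, 0]],
    [[0, 0, -0.27], [0, 0, 0]],
    [[0, 0, -0.27], [0, 0, 0]],
    [[0, 0, -0.27], [0, 0, 0]],
    [[0, 0, -0.27], [0, 0, 0]],
    [[0, 0, -0.27], [0, 0, 0]],
    [[0, 0, -0.27], [0, 0, 0]],
    [[0, 0, -0.27], [0, 0, 0]],
    [[0, 0, 0], [0, 0, 0]],
    [[0, 0.25, 0], [0, 0, 0]],
    [[0, 0.25, 0], [0, 0, 0]],
    [[0, 0, 0], [0, 0, 0]]
  ]
}}

```text
time: 10.75
eef_pos: [0.5391, -0.0432, 0.1639]
tcp_rot: [-0.706, 0.016, -0.008, 0.708]
contact_force: [-0.1, 0.7, -1.1]
opening: -0.003
```

```bash
python3 -c "from h import *; st()"
```

```text
t 10.75 kx ky z 0.0507 -0.1126 0.1639 F(k) [-0.12, 0.74, -1.08] open -0.003
toolx in k 0.9999 -0.0002 -0.0124 tooly [-0.012  0.004 -1.   ]
```

Emit:
{"method": "send_rows", "body": {
  "plan": [
    [[0, 0.12, 0], [0, 0, 0]],
    [[0, 0.12, 0], [0, 0, 0]],
    [[0, 0.12, 0], [0, 0, 0]],
    [[0, 0.1, 0], [0, 0, 0]],
    [[0, 0, 0], [0, 0, 0]],
    [[0, 0, 0], [0, 0, 0]]
  ]
}}

```text
time: 11.35
eef_pos: [0.5432, -0.0448, 0.1149]
tcp_rot: [-0.707, 0.012, -0.012, 0.707]
contact_force: [1.4, 0.4, -0.1]
opening: 0.0
```

```bash
python3 -c "from h import *; st()"
```

```text
t 11.35 kx ky z 0.0548 -0.1141 0.1149 F(k) [1.37, 0.41, -0.08] open 0.0
toolx in k 1.0 -0.0003 -0.0004 tooly [-0.  0. -1.]
```

Emit:
{"method": "send_rows", "body": {
  "plan": [
    [[-0.05, 0.04, 0], [0, 0, 0]],
    [[-0.05, 0, 0], [0, 0, 0]],
    [[-0.05, 0, 0], [0, 0, 0]],
    [[-0.031, 0, 0], [0, 0, 0]],
    [[-0.031, 0, 0], [0, 0, 0]],
    [[-0.031, 0, 0], [0, 0, 0]],
    [[-0.031, 0, 0], [0, 0, 0]],
    [[-0.031, 0, 0], [0, 0, 0]],
    [[-0.031, 0.005, 0], [0, 0, 0]],
    [[-0.031, 0.005, 0], [0, 0, 0]],
    [[-0.031, 0.005, 0], [0, 0, 0]],
    [[-0.031, 0.005, 0], [0, 0, 0]]
  ]
}}

```text
time: 12.55
eef_pos: [0.4914, -0.0431, 0.1079]
tcp_rot: [0.707, -0.012, 0.012, -0.707]
contact_force: [2.4, -0.2, 2.1]
opening: -0.003
```

Emit:
{"method": "send_rows", "body": {
  "plan": [
    [[-0.044, 0.014, 0], [0, 0, 0]],
    [[-0.044, 0.014, 0], [0, 0, 0]],
    [[-0.044, 0.014, 0], [0, 0, 0]],
    [[-0.041, 0.021, 0], [0, 0, 0]],
    [[-0.041, 0.021, 0], [0, 0, 0]],
    [[-0.041, 0.021, 0], [0, 0, 0]],
    [[-0.037, 0.028, 0], [0, 0, 0]],
    [[-0.037, 0.028, 0], [0, 0, 0]],
    [[-0.037, 0.028, 0], [0, 0, 0]],
    [[-0.032, 0.034, 0], [0, 0, 0]],
    [[-0.032, 0.034, 0], [0, 0, 0]],
    [[-0.032, 0.034, 0], [0, 0, 0]]
  ]
}}

```text
time: 13.75
eef_pos: [0.4359, -0.0411, 0.0725]
tcp_rot: [-0.707, 0.012, -0.012, 0.707]
contact_force: [1.1, -0.0, 0.8]
opening: -0.002
```

Emit:
{"method": "send_rows", "body": {
  "plan": [
    [[-0.015, 0.021, 0], [0, 0, 0]],
    [[-0.015, 0.021, 0], [0, 0, 0]],
    [[-0.015, 0.021, 0], [0, 0, 0]],
    [[-0.01, 0.015, 0], [0, 0, 0]],
    [[0, 0, 0], [0, 0, 0]],
    [[0, 0, 0], [0, 0, 0]]
  ]
}}

```text
time: 14.35
eef_pos: [0.4296, -0.0409, 0.0636]
tcp_rot: [-0.707, 0.012, -0.012, 0.707]
contact_force: [-0.4, 0.0, 1.0]
opening: -0.005
```

```bash
python3 - <<'E'
from h import *
st(); c=cam("scene"); 
hsv=cv2.cvtColor(c["img"],cv2.COLOR_BGR2HSV)[130:300,200:450]
m=cv2.inRange(hsv,(0,110,40),(8,255,255))|cv2.inRange(hsv,(172,110,40),(180,255,255)); n,l,s,ce=cv2.connectedComponentsWithStats(m)
print([(q[4],p.round().tolist()) for q,p in zip(s[1:],ce[1:]) if q[4]>3])
cv2.imwrite("pics/s6.png",cv2.resize(c["img"][150:260,210:330],None,fx=5,fy=5,interpolation=cv2.INTER_CUBIC))
E
```

```text
t 14.35 kx ky z -0.0588 -0.114 0.0636 F(k) [-0.41, 0.03, 0.99] open -0.005
toolx in k 1.0 -0.0003 -0.0005 tooly [-0.001  0.    -1.   ]
[(np.int32(61), [68.0, 60.0]), (np.int32(96), [60.0, 102.0]), (np.int32(6), [30.0, 147.0]), (np.int32(5), [8.0, 149.0])]
```

View pics/s6.png

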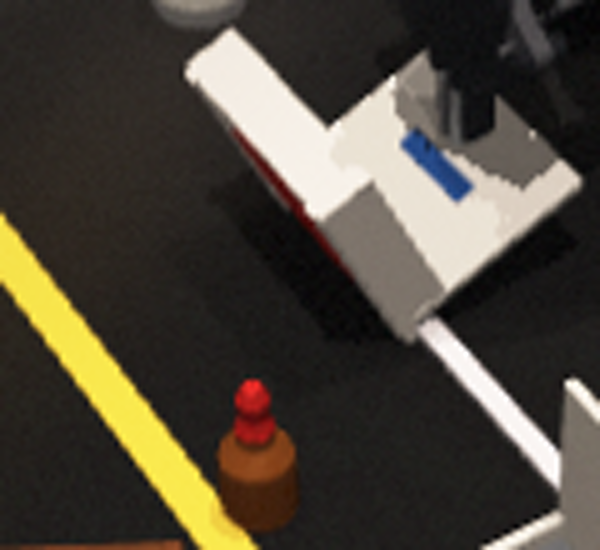

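The red disc shows as a thin strip along the right tray's underside, from (235,130) to (345,270), so the right tray is the stamped one. I'll let it down.

Emit:
{"method": "send_rows", "body": {
  "plan": [
    [[0.025, -0.036, 0], [0, 0, 0]],
    [[0.03, -0.042, 0], [0, 0, 0]],
    [[0.032, -0.034, 0], [0, 0, 0]],
    [[0.032, -0.034, 0], [0, 0, 0]],
    [[0.032, -0.034, 0], [0, 0, 0]],
    [[0.037, -0.028, 0], [0, 0, 0]],
    [[0.037, -0.028, 0], [0, 0, 0]],
    [[0.037, -0.028, 0], [0, 0, 0]],
    [[0.041, -0.021, 0], [0, 0, 0]],
    [[0.041, -0.021, 0], [0, 0, 0]],
    [[0.041, -0.021, 0], [0, 0, 0]],
    [[0.044, -0.014, 0], [0, 0, 0]]
  ]
}}

```text
time: 15.6
eef_pos: [0.4817, -0.0427, 0.1048]
tcp_rot: [0.707, -0.012, 0.012, -0.707]
contact_force: [0.9, -0.5, -0.2]
opening: 0.002
```

Emit:
{"method": "send_rows", "body": {
  "plan": [
    [[0.044, -0.014, 0], [0, 0, 0]],
    [[0.044, -0.014, 0], [0, 0, 0]],
    [[0.032, -0.005, 0], [0, 0, 0]],
    [[0.032, -0.005, 0], [0, 0, 0]],
    [[0.032, -0.005, 0], [0, 0, 0]],
    [[0.032, 0, 0], [0, 0, 0]],
    [[0.03, 0, 0], [0, 0, 0]],
    [[0.025, 0, 0], [0, 0, 0]],
    [[0.025, 0, 0], [0, 0, 0]],
    [[0.025, 0, 0], [0, 0, 0]],
    [[0.025, 0, 0], [0, 0, 0]],
    [[0.025, 0, 0], [0, 0, 0]]
  ]
}}

```text
time: 16.8
eef_pos: [0.5251, -0.044, 0.1092]
tcp_rot: [-0.707, 0.013, -0.011, 0.707]
contact_force: [-0.1, -0.0, 0.6]
opening: 0.002
```

Emit:
{"method": "send_rows", "body": {
  "plan": [
    [[0.08, 0, 0], [0, 0, 0]],
    [[0.08, 0, 0], [0, 0, 0]],
    [[0, 0, 0], [0, 0, 0]],
    [[0, -0.2, 0], [0, 0, 0]],
    [[0, -0.2, 0], [0, 0, 0]],
    [[0, -0.2, 0], [0, 0, 0]],
    [[0, -0.2, 0], [0, 0, 0]],
    [[0, -0.1, 0], [0, 0, 0]],
    [[0, 0, 0], [0, 0, 0]],
    [[0, 0, 0], [0, 0, 0]]
  ]
}}

```text
time: 17.8
eef_pos: [0.5444, -0.0447, 0.2168]
tcp_rot: [-0.707, 0.012, -0.011, 0.707]
contact_force: [0.2, -0.0, -0.1]
opening: 0.002
```

```bash
python3 - <<'E'
from h import *
st(); c=cam("scene")
# tray L/R expected vs seen: save crop both trays
cv2.imwrite("pics/s7.png",cv2.resize(c["img"][150:330,210:390],None,fx=3.3,fy=3.3,interpolation=cv2.INTER_CUBIC))
def P(x,y,z):
    u,v=px(c,k0+x*ex+y*ey+np.array([0,0,z])); return round((u-210)*3.3),round((v-150)*3.3)
for e,y in ((.0105,.143),(.0115,-.1145)): print([P(e+.11,y+.06,.03),P(e+.11,y-.06,.03),P(e+.014,y-.06,.11),P(e+.014,y+.06,.11)])
jar=[w(read_camera("top"),*q,.055).round(3) for q in ((270,280),)]; d=jar[0]-k0; print("jar k",d@ex,d@ey)
E
```

```text
t 17.8 kx ky z 0.0561 -0.114 0.2168 F(k) [0.2, -0.04, -0.12] open 0.002
toolx in k 1.0 -0.0003 -0.0014 tooly [-0.001  0.    -1.   ]
[(346, 539), (237, 399), (370, 248), (492, 380)]
[(126, 260), (42, 154), (156, 18), (248, 117)]
jar k -0.11969379116111441 -0.017118596831502807
```

View pics/s7.png

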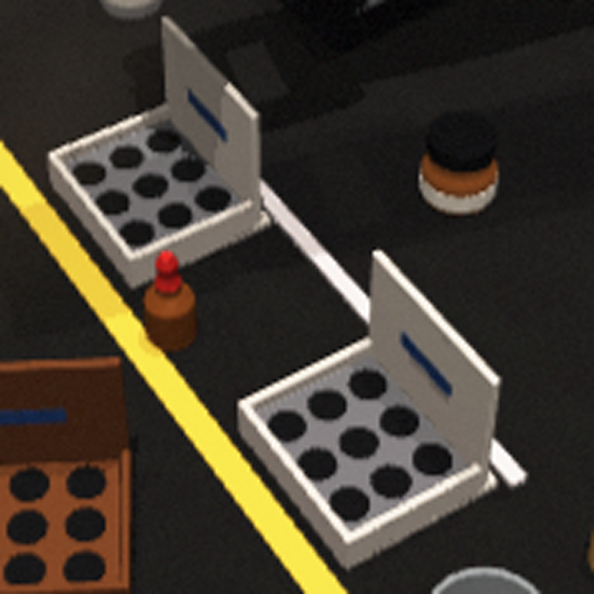

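Both trays are flat and on their predicted corners. I'll now go behind the right panel (kx −20 mm, TCP z about 64 mm, so the body clears the panel top) and push.

Emit:
{"method": "send_rows", "body": {
  "plan": [
    [[-0.16, 0, 0], [0, 0, 0]],
    [[-0.16, 0, 0], [0, 0, 0]],
    [[-0.16, 0, 0], [0, 0, 0]],
    [[-0.16, 0, 0], [0, 0, 0]],
    [[0, 0, 0], [0, 0, 0]],
    [[0, 0.2, 0], [0, 0, 0]],
    [[0, 0.2, 0], [0, 0, 0]],
    [[0, 0.2, 0], [0, 0, 0]],
    [[0, 0.2, 0], [0, 0, 0]],
    [[0, 0.2, 0], [0, 0, 0]],
    [[0, 0.2, 0], [0, 0, 0]],
    [[0, 0, 0], [0, 0, 0]]
  ]
}}

```text
time: 19.1
eef_pos: [0.4655, -0.0414, 0.0697]
tcp_rot: [-0.706, 0.015, -0.009, 0.708]
contact_force: [-0.4, -0.6, 0.7]
opening: -0.001
```

```bash
python3 -c "from h import *; st()"
```

```text
t 19.1 kx ky z -0.0229 -0.1133 0.0697 F(k) [-0.39, -0.57, 0.7] open -0.001
toolx in k 1.0 -0.0005 -0.0085 tooly [-0.008  0.003 -1.   ]
```

Emit:
{"method": "send_rows", "body": {
  "plan": [
    [[0, 0.04, 0], [0, 0, 0]],
    [[0.05, 0, 0], [0, 0, 0]],
    [[0.05, 0, 0], [0, 0, 0]],
    [[0.05, 0, 0], [0, 0, 0]],
    [[0.03, 0, 0], [0, 0, 0]],
    [[0.03, 0, 0], [0, 0, 0]],
    [[0.04, 0, 0], [0, 0, 0]],
    [[0.05, 0, 0], [0, 0, 0]],
    [[0.06, 0, 0], [0, 0, 0]],
    [[0.06, 0, 0], [0, 0, 0]],
    [[0.06, 0, 0], [0, 0, 0]],
    [[0.04, 0, 0], [0, 0, 0]]
  ]
}}

```text
time: 20.3
eef_pos: [0.5313, -0.0444, 0.0689]
tcp_rot: [0.707, -0.012, 0.012, -0.707]
contact_force: [-2.8, 0.9, 0.6]
opening: -0.002
```

```bash
python3 - <<'E'
from h import *
st()
c=cam("scene"); cv2.imwrite("pics/s8.png",cv2.resize(c["img"][130:330,180:380],None,fx=3,fy=3,interpolation=cv2.INTER_CUBIC))
E
```

```text
t 20.3 kx ky z 0.0429 -0.1141 0.0689 F(k) [-2.82, 0.83, 0.62] open -0.002
toolx in k 1.0 -0.0003 0.0002 tooly [ 0. -0. -1.]
```

View pics/s8.png

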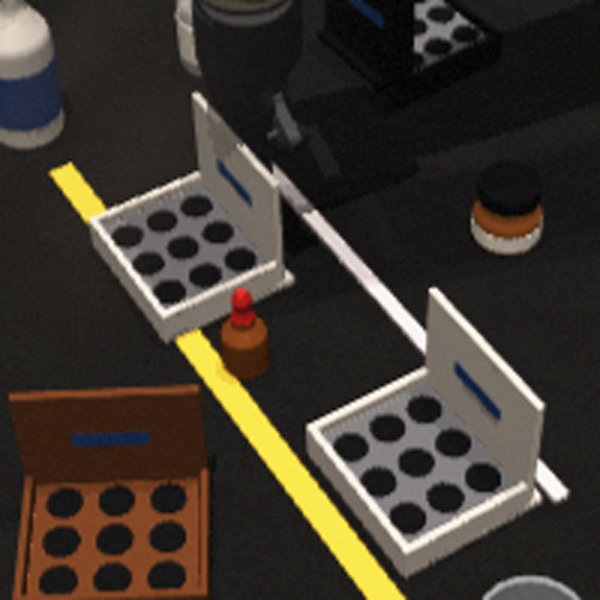

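The tray is sliding flat and square, its far edge just over the line at (95,220)–(165,335), and the dropper at (245,345) is clear. I'll push on.

Emit:
{"method": "send_rows", "body": {
  "plan": [
    [[0.07, 0, 0], [0, 0, 0]],
    [[0.075, 0, 0], [0, 0, 0]],
    [[0.075, 0, 0], [0, 0, 0]],
    [[0.075, 0, 0], [0, 0, 0]],
    [[0.075, 0, 0], [0, 0, 0]],
    [[0.075, 0, 0], [0, 0, 0]],
    [[0.075, 0, 0], [0, 0, 0]],
    [[0.075, 0, 0], [0, 0, 0]],
    [[0.075, 0, 0], [0, 0, 0]],
    [[0.075, 0, 0], [0, 0, 0]],
    [[0.075, 0, 0], [0, 0, 0]],
    [[0.06, 0, 0], [0, 0, 0]]
  ]
}}

```text
time: 21.55
eef_pos: [0.6369, -0.048, 0.0689]
tcp_rot: [0.707, -0.012, 0.012, -0.707]
contact_force: [-3.1, 0.3, 1.4]
opening: -0.0
```

Emit:
{"method": "send_rows", "body": {
  "plan": [
    [[0.05, 0, 0], [0, 0, 0]],
    [[0.04, 0, 0], [0, 0, 0]],
    [[0.03, 0, 0], [0, 0, 0]],
    [[0.01, 0, 0], [0, 0, 0]],
    [[0, 0, 0], [0, 0, 0]],
    [[0, 0, 0], [0, 0, 0]]
  ]
}}

```text
time: 22.15
eef_pos: [0.6515, -0.0484, 0.0687]
tcp_rot: [-0.707, 0.012, -0.012, 0.707]
contact_force: [-2.0, 0.1, -0.6]
opening: -0.001
```

```bash
python3 -c "from h import *; st()"
```

```text
t 22.15 kx ky z 0.1632 -0.1141 0.0687 F(k) [-2.02, 0.02, -0.56] open -0.001
toolx in k 1.0 -0.0003 0.0001 tooly [ 0.  0. -1.]
```

Emit:
{"method": "send_rows", "body": {
  "plan": [
    [[-0.1, 0, 0], [0, 0, 0]],
    [[-0.15, 0, 0], [0, 0, 0]],
    [[-0.2, 0, 0], [0, 0, 0]],
    [[0, -0.25, 0], [0, 0, 0]],
    [[0, -0.25, 0], [0, 0, 0]],
    [[0, -0.25, 0], [0, 0, 0]],
    [[0, -0.25, 0], [0, 0, 0]],
    [[-0.25, 0, 0], [0, 0, 0]],
    [[-0.25, 0, 0], [0, 0, 0]],
    [[-0.25, 0, 0], [0, 0, 0]],
    [[0, 0, 0], [0, 0, 0]],
    [[0, 0, 0], [0, 0, 0]]
  ]
}}

```text
time: 23.35
eef_pos: [0.5082, -0.0437, 0.1897]
tcp_rot: [0.707, -0.011, 0.013, -0.707]
contact_force: [-1.0, -0.4, 0.4]
opening: -0.005
```

```bash
python3 - <<'E'
from h import *
st()
c=cam("scene"); cv2.imwrite("pics/s9.png",cv2.resize(c["img"][110:350,150:400],None,fx=3,fy=2.5,interpolation=cv2.INTER_CUBIC))
def P(x,y,z):
    u,v=px(c,k0+x*ex+y*ey+np.array([0,0,z])); return round((u-150)*3),round((v-110)*2.5)
for e,y in ((.0105,.143),(.1662,-.1145)): print("pred farL farR panR panL nearL",[P(e+.11,y+.06,.03),P(e+.11,y-.06,.03),P(e+.014,y-.06,.11),P(e+.014,y+.06,.11),P(e,y+.06,0)])
E
```

```text
t 23.35 kx ky z 0.0198 -0.1142 0.1897 F(k) [-1.0, -0.39, 0.43] open -0.005
toolx in k 1.0 -0.0007 0.0031 tooly [ 0.003 -0.001 -1.   ]
pred farL farR panR panL nearL [(495, 508), (395, 402), (517, 288), (627, 388), (631, 467)]
pred farL farR panR panL nearL [(98, 371), (30, 283), (135, 175), (211, 259), (243, 341)]
```

View pics/s9.png

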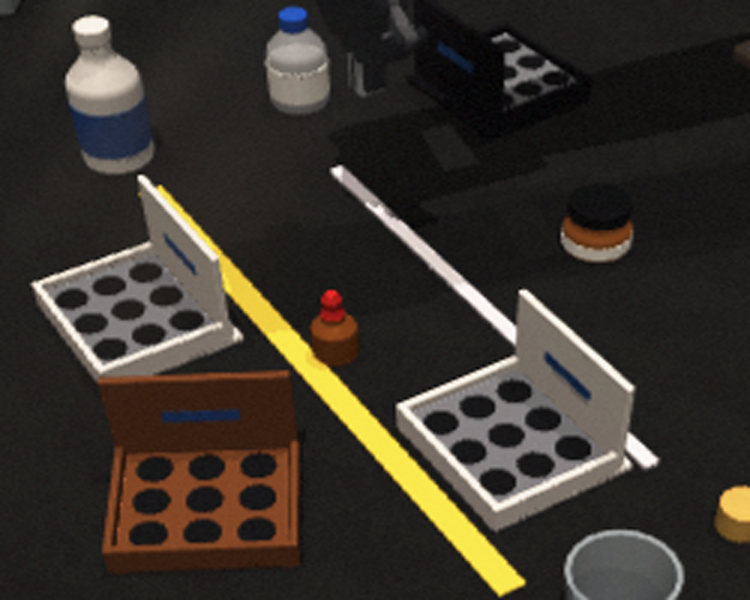

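The corners match predictions within a few crop pixels. The near edge is about 24 mm past the line's middle, with black bench visible between tray and tape near (240,320). The other tray is in place and the arm is clear, so I'm handing in.

```bash
python3 -c "
from h import *; st(); print(sign_off())"
```

```text
t 23.4 kx ky z 0.0204 -0.1143 0.1899 F(k) [1.13, 0.46, -0.27] open -0.001
toolx in k 1.0 -0.0005 0.0032 tooly [ 0.003 -0.001 -1.   ]
the job is handed in; nothing more can be done
None
```

I tipped both trays with a fingertip, left first and then right, and let each down flat. The red disc was under the right tray. I pushed that tray straight over the yellow line and handed in at about 23.4 s of the 72 s allowed; no verdict was reported.

- **Tilt:** I went to about 67° rather than 60°, because at 60° the scene camera saw the underside edge-on.
- **Stamp:** Both undersides showed only as thin strips. The right one was clearly red and the left one plain, so the two views agree.
- **Final positions:** In the last picture the right tray lies flat and square with its near edge about 24 mm past the line's middle. The left tray is within a few millimetres of its start. These come from comparing corners with their predicted pixels, good to about 3 mm.
- **Bystanders and arm:** The dropper, jar, both bottles, beaker, weight and brown look-alike all appear untouched by eye, though the beaker and weight are only partly in the last picture. The arm was clear of everything. No check failed or disagreed.

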